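Re-bolt the air-filter stand to its bench anchor

TASK

The free end of the air-filter stand's foot has swung out of line with the hole in its anchor block. Take the tapered drift from the rack and push it fully down through both holes so that it levers the foot into line (move the foot with the drift, do not shove it with the gripper), then draw it out and fit the large hex bolt in its place, straight down until its flange rests on the foot. At the end the drift stands upright in the rack again, fully down in a hole; leave the small bolt and everything else on the bench where they are.

Things in the scene. Friction and masses are not known exactly. Their poses are not given: they have to be found in the camera images.
- anchor: Dark steel anchor block fixed to the bench, 70 x 250 x 56 mm high. Origin on the bench directly under its 16 mm through hole; z up; the block runs from y = -200 to +50 mm and x = +-35 mm in its own frame.
- anchor_hole (a point): Centre of the mouth of the anchor's 16 mm vertical hole, on the anchor's top face, 56 mm above the bench (hidden under the foot, but seen through the foot's hole as an offset crescent). The hole goes right down to the bench. It does not move.
- foot: Aluminium foot plate of the filter stand, 60 x 230 x 10 mm, on the anchor, top 66 mm above the bench. Origin: its vertical pivot, at the plate's underside, 130 mm from its hole (along own +y). A white bracket with a filter stands beyond the pivot (y -60 to -20 mm), to 230 mm above the bench. About 5 N sideways at the hole turns it (at most 0.06 rad); friction holds it where left; it cannot lift.
- foot_hole (a point): Centre of the mouth of the foot's 16 mm through hole, on the foot's top face, 66 mm above the bench. At the start it is 4 to 5.5 mm sideways (along the foot's x) from the anchor's hole; in line, it is straight above it.
- rack: Grey plastic hardware rack fixed to the bench, 55 x 210 x 66 mm high, origin on the bench under its middle, three 19 mm through holes in a row along its y, 70 mm apart.
- rack_hole0 (a point): Mouth of the rack hole at rack y = -70 mm, on the rack's top, 66 mm above the bench.
- rack_hole1 (a point): Mouth of the middle rack hole, on the rack's top, 66 mm above the bench.
- rack_hole2 (a point): Mouth of the rack hole at rack y = +70 mm, on the rack's top, 66 mm above the bench.
- drift: Loose steel drift, 180 g, upright in a rack hole. Round handle 18 mm in diameter, 5 to 55 mm above its origin, on a flange 28 mm across, 5 mm thick. Origin: centre of the flange's underside, z up. Below it 18 mm of straight shank 15 mm in diameter, then a 40 mm taper to a 4 mm tip (58 mm below the origin). Fully down, the flange rests on the foot (or rack).
- bolt: Large steel hex bolt, loose, 120 g, upright in another rack hole. Tall hexagon head 22 mm across flats (flats face own +-x, and every 60 deg), 4 to 30 mm above its origin, on a flange 28 mm across, 4 mm thick. Origin: centre of the flange's underside, z up. Plain shank 14 mm in diameter, 40 mm long, below the origin, end chamfered 3 mm.
- small_bolt: A smaller hex bolt, not needed, in the remaining rack hole: head 14 mm across flats, its top 18 mm above the rack, flange 28 mm in diameter, shank 10 mm. Origin under its flange.
- wrench: Steel wrench lying on the bench nearer the robot than the anchor and rack, not needed; origin under its middle.
- screwdriver: Screwdriver with a black handle lying on the bench to the left of the rack, not needed; origin under its middle.
- washer: Steel washer, 28 mm across, 4 mm thick, lying on the bench between the anchor and the rack, not needed; origin under its centre.
- beaker: Glass beaker, 70 mm across, 85 mm tall, standing beyond the rack, not needed; origin under its centre.
- bottle: White reagent bottle, 60 mm across, 100 mm tall, standing beyond the gap between anchor and rack, not needed; origin under its centre.
Mind the look-alikes: they are no part of the job. What is shaped like the bolt but pink or red is not meant. What is meant by the rack is not green, and is the smaller of those in its own colour.

How it is judged:
By the outcome, as a careful person would: the job done as asked, in the order asked, and still so for the second after the job is handed in, with the robot touching nothing.
It also fails if it takes over 67 s, if anything falls off the work surface, if the arm or the gripper's body presses on something with over 40 N, if the wrist force passes 120 N, or if a joint passes its speed limit or range.

ROBOT

A 6-joint arm with a two-finger parallel gripper is mounted at the origin on the work surface. World frame = base frame: x ahead of the robot, y to its left, z up, the work surface at z = 0. Lengths are in m, angles in degrees, forces in N, time in s.
With the tool pointing down it reaches from about 0.4 to 0.825 m from the base axis. Payload 7 kg.
Tool frame: the origin (TCP) lies on the centre line of the jaws, within the pads' length; the fingertips stand 11 mm ahead of it and the grasp point (between the pads) lies 8 mm behind it; z points along the fingers, y is the direction in which the jaws open and shut (so a half turn about z gives the same grasp; the last joint's range is limited). The gripper opens to 88 mm and grips with 3 to 60 N. Pads are 19 mm wide; open, the fingers measure 130 mm over their backs; the gripper's body (78 mm by 193 mm) begins 47 mm behind the grasp point.
Start: joints at [84.345, 20.546, 0.682, 0, -70.136, -16.507], TCP at [0.255, 0.625, 0.238] pointing down, gripper open.
Joint ranges: [-176.03, 176.03], [-82.01, 121.73], [-58.28, 71.71], [-173.87, 95.51], [-174.79, -0.11], [-173.66, 173.66]. Speed limits (degrees/s): [136.94, 136.94, 172.46, 180, 180, 180].

INTERFACE

Orientations are given as [roll, pitch, yaw] about the fixed x, y, z axes, in that order (R = Rz(yaw) Ry(pitch) Rx(roll)).
In Python, from plant import ctrl, cams, order gives the robot as it stands.
- The arm moves only by the tool jog_arm, never from a script. Its argument "motion" is a list of rows, each an object with "offset": the shift along the tool's x, y, z in mm, a list of three; "roll": the turn about the tool's z in rad; "hand": the finger opening in mm, from 0 to 87.6. A call has 1 to 20 rows; each row is the pose to reach, as a shift and turn from the pose commanded when the call began, along the tool's axes at that moment; what a row does not reach only later rows make up. A row lasts 1/12 s, in which the tool goes at most 41.7 mm and 7.16 degrees, less where a joint would pass 70% of its speed; a pose out of reach is approached as far as the arm can. A call with a gripper value outside its range is refused whole. The fingers move at their own pace and stop on an object; the grip force is fixed at half the most. Time passes only in rows, so rows that repeat a pose let the fingers close. It gives the time, the measured TCP pose, the force and the opening at its end, in the units of the state.
- ctrl.get_obs(): the state, without advancing time (a new reading comes with each control period).
- cams.snapshot(name): name is "side" or "top" or "wrist"; returns a dict with "img" (400x640x3 uint8, red, green, blue), "K" (3x3 intrinsics, pixels), "cam_to_world" (4x4, takes a point from camera to world coordinates); the wrist camera has in their place "T_tool_cam" (4x4, takes a point from camera to tool coordinates, whose origin is the TCP and whose axes are the flange's). Camera axes: x right, y down, z forward; pixel columns grow to the right and rows downward; lengths in m; the calibration is good to about 2 mm. A picture is of the moment at which its call begins: read the wrist's pose just before it. There is no depth.
- order.close_job(): hands the job in, once; it reports no verdict.
The state is a dict: "clock": time; "joint_pos": joint angles; "qvel": joint speeds; "tau": joint torques, N m; "tool_pos": TCP position; "orientation": TCP orientation; "force": force on the tool from outside, world axes, zero at the start; "moment": the same for the moment, N m; "opening": finger opening in m.
Only numpy, scipy, OpenCV 4.12 (cv2) and the standard library are available. Lean on these libraries where they do the work, as an engineer would, in place of code of your own. Each camera call takes 0.05 s, during which the arm holds its last target. There are 200 camera calls.

## Working session

There is one attempt and no reset: what is moved stays moved. The work goes in short steps, Python scripts to look and compute and a tool call to move; the robot and the scene stay as the last step left them, time stands still between calls to the robot, and variables do not carry over. Pictures are saved under pics/ and viewed, about 8 in all and at most 12, crops included, and the job is handed in when it is done.

Besides the shell and the picture viewer there is one more tool, called after "Call:" as name(argument=value, ...) on one line, values as JSON. jog_arm: Moves the arm, as the interface text tells. Its arguments: {"type":"object","properties":{"motion":{"type":"array"}},"required":["motion"]}

```bash
mkdir -p pics; ls; cat > h.py <<'E'
import numpy as np, cv2
from plant import ctrl, cams, order
from scipy.spatial.transform import Rotation as R
def toolT(o):
    T=np.eye(4);r=o["orientation"];T[:3,:3]=R.from_euler('xyz',r,degrees=True).as_matrix();T[:3,3]=o["tool_pos"];return T
def snap(n,f=None):
    o=ctrl.get_obs();s=cams.snapshot(n)
    s["T"]=s["cam_to_world"] if "cam_to_world" in s else toolT(o)@s["T_tool_cam"]
    if f: cv2.imwrite("pics/"+f,s["img"][:,:,::-1]); np.savez("pics/"+f[:-4],img=s["img"],K=s["K"],T=s["T"])
    return s
def load(f): return dict(np.load("pics/"+f+".npz"))
def ray(s,u,v,z):
    d=s["T"][:3,:3]@np.linalg.inv(s["K"])@[u,v,1];c=s["T"][:3,3];return c+d*(z-c[2])/d[2]
def proj(s,p):
    q=np.linalg.inv(s["T"])@np.r_[p,1];q=s["K"]@q[:3];return q[:2]/q[2]
E
python3 - <<'E'
from h import *
print(ctrl.get_obs())
for n in("top","side"):
    s=snap(n,n+"0.png");print(n,s["K"],s["T"])
t=load("top0")["img"];cv2.imwrite("pics/both.png",np.vstack([t,load("side0")["img"]])[:,:,::-1][::1])
E
```

```text
pics
{'clock': 0.0, 'joint_pos': array([ 8.43443991e+01,  2.05928304e+01,  6.33646104e-01, -2.13911034e-02,
       -7.01362351e+01, -1.65073233e+01]), 'qvel': array([ 0.11913638, -0.07745584, -0.06221221, -0.0163843 , -0.06641853,
       -0.05372756]), 'tau': array([ 5.64721831e-04, -5.82716238e+01,  2.93055475e+01,  6.99728832e+00,
        6.95289214e-03, -1.73808612e-04]), 'tool_pos': array([0.25447109, 0.62467912, 0.23660196]), 'orientation': array([ 1.79902799e+02, -7.83506761e-03, -2.21702027e+01]), 'force': array([0.25941298, 0.31226661, 0.41061302]), 'moment': array([-0.02416308,  0.02494652, -0.03714798]), 'opening': 0.08742291406082216}
top [[490.08601259   0.         311.79731572]
 [  0.         490.08601259 198.95100082]
 [  0.           0.           1.        ]] [[ 0.00575945 -0.98564479  0.16873405  0.24731237]
 [-0.9999284  -0.00744649 -0.00936716  0.12625879]
 [ 0.01048917 -0.16866802 -0.9856171   1.65577793]
 [ 0.          0.          0.          1.        ]]
side [[394.23149263   0.         321.90948142]
 [  0.         394.23149263 195.5275601 ]
 [  0.           0.           1.        ]] [[ 8.86486946e-01 -2.81689046e-01  3.67140541e-01  1.03055447e-01]
 [-4.62753455e-01 -5.40256421e-01  7.02838701e-01 -6.21976665e-01]
 [ 3.68071341e-04 -7.92952887e-01 -6.09282844e-01  7.03261825e-01]
 [ 0.00000000e+00  0.00000000e+00  0.00000000e+00  1.00000000e+00]]
```

View pics/top0.png

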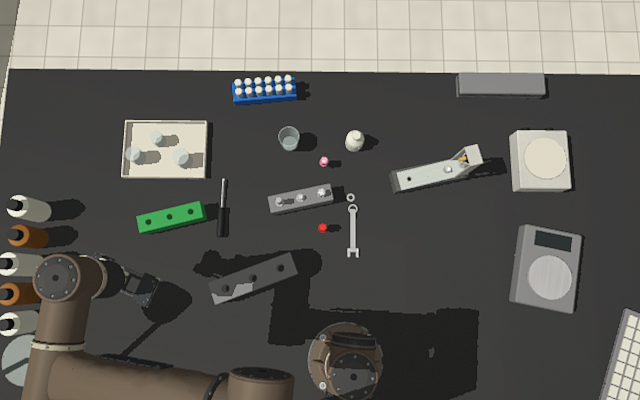

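View pics/side0.png

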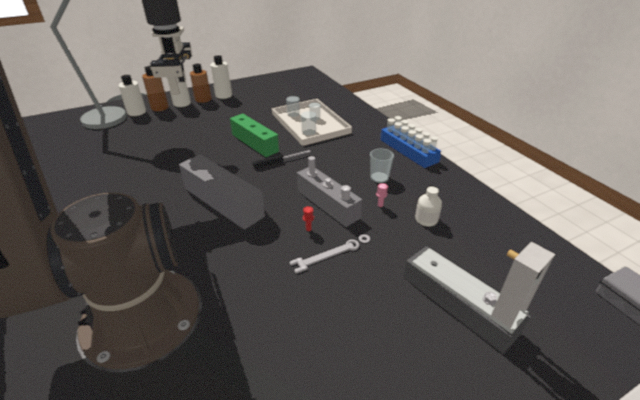

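The top view shows the grey rack with the drift at its left hole (~279,202), the small bolt in the middle (~301,198) and the large bolt at the right (~322,192). The foot hole is at ~(409,178). The side view agrees, with the tall drift at (311,165). The large grey block and the green rack are look-alikes.

```bash
python3 - <<'E'
from h import *
t=load("top0");s=load("side0")
for n,u,v,z in(("drift",279,202,.121),("small",301,198,.084),("bolt",322,192,.096),("foothole",409,178,.066),("beaker",289,138,.08),("bracket",462,158,.23)):print(n,ray(t,u,v,z).round(3))
for n,u,v,z in(("drift",311,158,.121),("small",328,182,.084),("bolt",346,189,.096),("foothole",434,263,.066)):print(n,ray(s,u,v,z).round(3))
print(cams.snapshot("wrist")["T_tool_cam"],cams.snapshot("wrist")["K"])
E
```

```text
drift [0.499 0.216 0.121]
small [0.519 0.146 0.084]
bolt [0.537 0.079 0.096]
foothole [ 0.593 -0.211  0.066]
beaker [0.723 0.188 0.08 ]
bracket [ 0.62  -0.338  0.23 ]
drift [0.506 0.215 0.121]
small [0.519 0.138 0.084]
bolt [0.537 0.074 0.096]
foothole [ 0.592 -0.212  0.066]
[[ 7.92793416e-04 -9.50364904e-01 -3.11136500e-01  8.54272347e-02]
 [ 9.99999672e-01  8.05338538e-04  8.81531859e-05 -4.36934656e-04]
 [ 1.66792520e-04 -3.11136468e-01  9.50365230e-01 -1.46469639e-01]
 [ 0.00000000e+00  0.00000000e+00  0.00000000e+00  1.00000000e+00]] [[298.81320169   0.         323.49145733]
 [  0.         298.81320169 194.78356947]
 [  0.           0.           1.        ]]
```

Call:
jog_arm(motion=[{"offset": [30, 22, 0], "roll": 0.08, "hand": 50}, {"offset": [60, 44, 0], "roll": 0.16, "hand": 50}, {"offset": [90, 67, 0], "roll": 0.24, "hand": 50}, {"offset": [120, 89, 0], "roll": 0.32, "hand": 50}, {"offset": [150, 111, 0], "roll": 0.4, "hand": 50}, {"offset": [180, 133, 0], "roll": 0.48, "hand": 50}, {"offset": [210, 156, 0], "roll": 0.56, "hand": 50}, {"offset": [240, 178, 0], "roll": 0.64, "hand": 50}, {"offset": [270, 200, 0], "roll": 0.72, "hand": 50}, {"offset": [300, 222, 0], "roll": 0.8, "hand": 50}, {"offset": [330, 245, 0], "roll": 0.86, "hand": 50}, {"offset": [355, 263, 0], "roll": 0.92, "hand": 50}, {"offset": [375, 278, 0], "roll": 0.94, "hand": 50}, {"offset": [384, 285, 0], "roll": 0.94, "hand": 50}, {"offset": [384, 285, 0], "roll": 0.94, "hand": 50}, {"offset": [384, 285, 0], "roll": 0.94, "hand": 50}])

```text
clock: 1.53
tool_pos: [0.5028, 0.216, 0.2374]
orientation: [180.0, 0.0, -76.1]
force: [-0.1, -0.3, 0.9]
opening: 0.05
```

```bash
python3 - <<'E'
from h import *
snap("wrist","w1.png");o=ctrl.get_obs();print(o["clock"],o["tool_pos"],o["orientation"],o["force"],o["joint_pos"])
E
```

```text
1.5833 [0.50257536 0.21659915 0.23745334] [ 1.79991560e+02  8.36182135e-03 -7.60160983e+01] [-0.14387768  0.22113873  0.31324836] [ 4.38229324e+01  8.54386735e+00 -1.55411070e+01 -1.25446708e-02
 -6.59181869e+01 -2.98339110e+01]
```

View pics/w1.png

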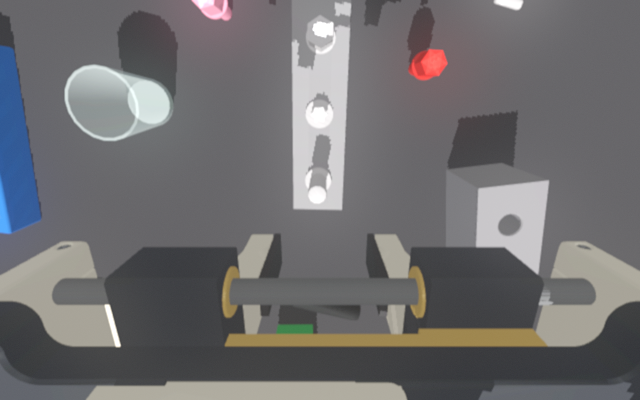

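The drift's handle top is at ~(317,195), with its flange at ~(318,181). The small bolt is at (319,113), the large bolt at (321,35), and the rack is nearly vertical in the image (edges 293–345).

```bash
python3 - <<'E'
from h import *
s=load("w1")
g=cv2.cvtColor(s["img"],cv2.COLOR_RGB2GRAY)
c=g[0:215,285:360]; cv2.imwrite("pics/w1c.png",cv2.resize(c,None,fx=2.8,fy=2.8,interpolation=cv2.INTER_CUBIC))
for r in (60,90,150,200):print(r,g[r,286:356].tolist())
for n,u,v,z in(("dtop",317,195,.121),("dflange",318,181,.071),("small",319,113,.070),("bolttop",323,30,.096),("boltfl",320,37,.07)):print(n,ray(s,u,v,z).round(4))
for y in (60,200):
  a=[ray(s,u,y,.066) for u in((294,350) if y==60 else (292.5,344))];print(y,a, np.linalg.norm(a[1]-a[0]))
E
```

```text
60 [115, 116, 116, 116, 115, 140, 188, 208, 210, 210, 211, 202, 162, 141, 140, 142, 142, 142, 142, 142, 142, 143, 143, 143, 143, 142, 142, 153, 186, 206, 208, 209, 209, 209, 209, 208, 209, 209, 209, 208, 208, 209, 209, 209, 209, 209, 210, 210, 210, 210, 210, 210, 210, 210, 209, 209, 210, 210, 209, 210, 210, 205, 170, 126, 117, 118, 119, 118, 118, 118]
90 [117, 117, 116, 117, 116, 132, 174, 205, 210, 209, 210, 209, 209, 210, 210, 210, 209, 210, 209, 210, 210, 210, 209, 208, 208, 207, 207, 208, 208, 208, 208, 208, 208, 208, 208, 208, 208, 206, 208, 208, 207, 208, 208, 208, 209, 210, 210, 211, 210, 210, 210, 210, 209, 210, 209, 210, 210, 210, 210, 211, 202, 154, 121, 119, 120, 120, 119, 119, 119, 119]
150 [117, 116, 118, 116, 117, 117, 151, 203, 211, 211, 210, 210, 210, 210, 210, 210, 211, 210, 210, 211, 211, 210, 210, 208, 208, 208, 208, 197, 157, 138, 138, 140, 139, 139, 139, 139, 139, 139, 138, 138, 139, 139, 138, 153, 192, 209, 211, 211, 210, 211, 210, 210, 209, 209, 210, 210, 210, 204, 168, 129, 118, 120, 118, 118, 118, 117, 118, 118, 117, 118]
200 [113, 113, 114, 113, 113, 112, 128, 174, 205, 211, 210, 210, 210, 211, 211, 210, 210, 210, 210, 211, 210, 210, 209, 216, 241, 255, 255, 255, 255, 255, 255, 255, 255, 255, 255, 255, 255, 249, 225, 211, 209, 209, 210, 209, 210, 210, 209, 209, 209, 210, 209, 210, 209, 209, 210, 203, 160, 121, 115, 115, 115, 115, 116, 114, 114, 113, 114, 115, 113, 113]
dtop [0.5089 0.219  0.121 ]
dflange [0.5087 0.2194 0.071 ]
small [0.5246 0.15   0.07  ]
bolttop [0.5375 0.0809 0.096 ]
boltfl [0.54   0.0825 0.07  ]
60 [array([0.56005637, 0.1075614 , 0.066     ]), array([0.50705422, 0.09437605, 0.066     ])] 0.054617591210931724
200 [array([0.53111647, 0.24928651, 0.066     ]), array([0.47484546, 0.23528565, 0.066     ])] 0.05798664538398633
```

View pics/w1c.png

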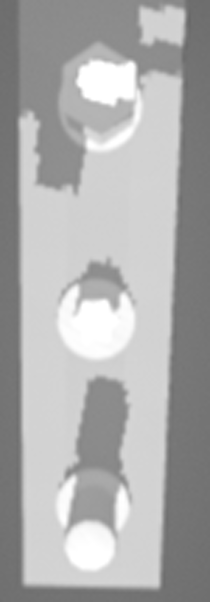

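Call:
jog_arm(motion=[{"offset": [-1.5, -6.5, 30], "roll": 0, "hand": 50}, {"offset": [-1.5, -6.5, 65], "roll": 0, "hand": 50}, {"offset": [-1.5, -6.5, 95], "roll": 0, "hand": 50}, {"offset": [-1.5, -6.5, 120], "roll": 0, "hand": 50}, {"offset": [-1.5, -6.5, 140], "roll": 0, "hand": 50}, {"offset": [-1.5, -6.5, 149], "roll": 0, "hand": 50}, {"offset": [-1.5, -6.5, 149], "roll": 0, "hand": 50}, {"offset": [-1.5, -6.5, 149], "roll": 0, "hand": 10}, {"offset": [-1.5, -6.5, 149], "roll": 0, "hand": 10}, {"offset": [-1.5, -6.5, 149], "roll": 0, "hand": 10}, {"offset": [-1.5, -6.5, 149], "roll": 0, "hand": 10}, {"offset": [-1.5, -6.5, 149], "roll": 0, "hand": 10}, {"offset": [-1.5, -6.5, 149], "roll": 0, "hand": 10}, {"offset": [-1.5, -6.5, 149], "roll": 0, "hand": 10}])

```text
clock: 2.75
tool_pos: [0.5089, 0.2195, 0.0893]
orientation: [-180.0, 0.0, -76.0]
force: [-2.6, -0.4, 5.4]
opening: 0.0174
```

Call:
jog_arm(motion=[{"offset": [0, 0, -15], "roll": 0, "hand": 10}, {"offset": [0, 0, -45], "roll": 0, "hand": 10}, {"offset": [0, 0, -80], "roll": 0, "hand": 10}, {"offset": [5, 0, -110], "roll": 0, "hand": 10}, {"offset": [25, 1, -122], "roll": 0, "hand": 10}, {"offset": [60, 3, -122], "roll": 0, "hand": 10}, {"offset": [98, 5, -122], "roll": 0, "hand": 10}, {"offset": [136, 7, -122], "roll": 0, "hand": 10}, {"offset": [174, 9, -122], "roll": 0, "hand": 10}, {"offset": [212, 11, -122], "roll": 0, "hand": 10}, {"offset": [250, 13, -122], "roll": 0, "hand": 10}, {"offset": [288, 15, -122], "roll": 0, "hand": 10}, {"offset": [326, 17, -122], "roll": 0, "hand": 10}, {"offset": [364, 19, -122], "roll": 0, "hand": 10}, {"offset": [395, 20, -122], "roll": 0, "hand": 10}, {"offset": [420, 22, -122], "roll": 0, "hand": 10}, {"offset": [434, 23, -122], "roll": 0, "hand": 10}, {"offset": [438, 23, -122], "roll": 0, "hand": 10}, {"offset": [438, 23, -122], "roll": 0, "hand": 10}, {"offset": [438, 23, -122], "roll": 0, "hand": 10}])

```text
clock: 4.42
tool_pos: [0.5919, -0.2107, 0.2102]
orientation: [180.0, 0.0, -76.0]
force: [-0.1, 1.0, -1.9]
opening: 0.0173
```

```bash
python3 - <<'E'
from h import *
s=snap("wrist","w2.png");o=ctrl.get_obs();print(o["clock"],o["tool_pos"],o["orientation"],o["force"])
c=s["img"][60:260,220:440,::-1];e=cv2.resize(c,None,fx=2.7,fy=2.7,interpolation=cv2.INTER_CUBIC)
cv2.imwrite("pics/w2c.png",e)
E
```

```text
4.4667 [ 0.59201778 -0.21031006  0.2104296 ] [ 1.79988867e+02  2.21236625e-02 -7.59864671e+01] [ 0.33596276 -0.31506233 -1.97192125]
```

View pics/w2c.png

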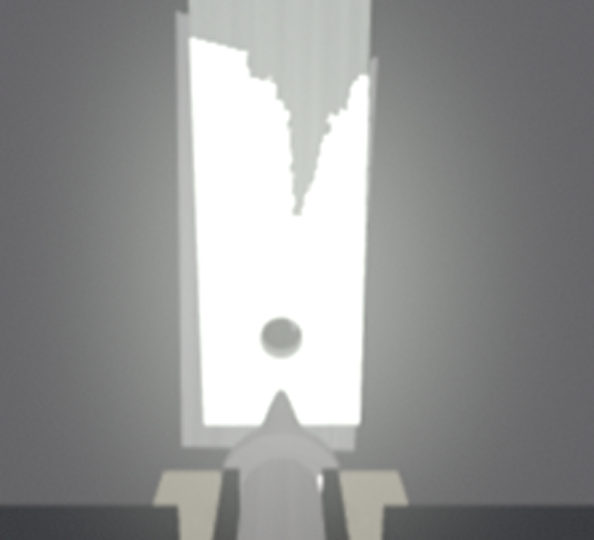

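The foot hole is at crop (281,338), i.e. pixel (324.1,185.2). The foot sits right of the anchor (tool +y), and the drift tip is just below the hole in the view. Next I'll find the crescent.

```bash
python3 - <<'E'
from h import *
s=load("w2");g=cv2.cvtColor(s["img"],cv2.COLOR_RGB2GRAY)
print(g[176:196,314:335])
m=(g[170:200,300:350]<190).astype(np.uint8)
cs,_=cv2.findContours(m,0,cv2.CHAIN_APPROX_NONE)
for c in cs:
  if 60<cv2.contourArea(c)<400:
    (u,v),r=cv2.minEnclosingCircle(c);print(u+300,v+170,r);h=ray(s,u+300,v+170,.066);print("foot hole",h)
# profile edges on rows for foot and anchor
T=np.linalg.inv(s["T"])
for r in (130,160,200,212):
  print(r,[(int(u),int(g[r,u]),int(g[r,u+1])) for u in range(270,380) if abs(int(g[r,u+1])-int(g[r,u]))>9])
E
```

```text
[[255 255 255 255 255 255 255 255 255 255 255 255 255 255 255 255 255 255
  255 255 255]
 [255 255 255 255 255 255 255 247 237 231 227 233 243 255 255 255 255 255
  255 255 255]
 [255 255 255 255 255 245 219 201 186 180 179 183 196 222 244 255 255 255
  255 255 255]
 [255 255 255 255 237 204 179 170 166 165 164 166 170 188 209 232 255 255
  255 255 255]
 [255 255 255 241 198 171 164 164 165 165 166 165 166 174 190 204 229 255
  255 255 255]
 [255 255 255 215 172 163 163 165 166 165 165 165 164 170 184 188 200 243
  255 255 255]
 [255 255 245 194 165 163 163 165 165 165 165 164 164 166 174 175 178 220
  255 255 255]
 [255 255 231 182 161 162 164 164 164 165 164 164 164 164 167 168 170 207
  255 255 255]
 [255 255 226 179 162 164 164 163 164 164 164 164 165 165 165 166 170 204
  253 255 255]
 [255 255 225 184 165 163 164 163 163 164 164 163 164 165 165 167 175 208
  252 255 255]
 [255 255 231 194 174 165 162 163 164 164 163 163 164 165 165 171 185 216
  254 255 255]
 [255 255 241 206 186 173 166 163 162 163 163 163 165 167 170 178 197 228
  255 255 255]
 [255 255 253 221 196 185 178 17
[... 735 characters left out ...]
.59258481 -0.21161264  0.066     ]
130 [(285, 157, 177), (286, 177, 187), (290, 189, 200), (291, 200, 240), (292, 240, 255), (327, 255, 223), (328, 223, 205), (332, 203, 214), (333, 214, 237), (334, 237, 254), (354, 255, 231), (355, 231, 188), (356, 188, 161)]
160 [(285, 156, 172), (286, 172, 188), (292, 196, 234), (293, 234, 255), (353, 255, 245), (354, 245, 188), (355, 188, 160)]
200 [(285, 145, 155), (286, 155, 180), (293, 185, 212), (294, 212, 255), (352, 255, 232), (353, 232, 173), (354, 173, 152)]
212 [(286, 147, 170), (287, 170, 183), (294, 192, 233), (295, 233, 255), (318, 248, 197), (319, 197, 172), (327, 175, 193), (328, 193, 241), (329, 241, 255), (352, 255, 210), (353, 210, 151)]
```

```bash
python3 - <<'E'
from h import *
s=load("w2");g=cv2.cvtColor(s["img"],cv2.COLOR_RGB2GRAY).astype(float)
def edges(r,lo,hi,th):  # first rising crossing, subpixel
    for u in range(lo,hi):
        if g[r,u]<th<=g[r,u+1]: return u+(th-g[r,u])/(g[r,u+1]-g[r,u])
L=[];F=[];G=[]
for r in range(140,208,4):
    a=edges(r,278,291,165 if r<170 else 165); 
    if a:L.append(ray(s,a,r,.056)[:2])
    a=edges(r,288,300,222); F.append(ray(s,a,r,.066)[:2])
    b=[u for u in range(345,360) if g[r,u]>=205>g[r,u+1]]; G.append(ray(s,b[0]+(g[r,b[0]]-205)/(g[r,b[0]]-g[r,b[0]+1]),r,.066)[:2])
def fit(P):
    P=np.array(P,np.float32);vx,vy,x,y=cv2.fitLine(P,cv2.DIST_HUBER,0,.01,.01).ravel()
    if vy>0:vx,vy=-vx,-vy
    return np.array([x,y]),np.array([vx,vy])
h=ray(s,323.7,184.6,.066)[:2];print("foot hole",h)
for n,P in(("anchorL",L),("footL",F),("footR",G)):
    c,d=fit(P);nrm=np.array([-d[1],d[0]])
    print(n,len(P),"angle",np.degrees(np.arctan2(d[1],d[0])),"dist of foot hole",(h-c)@nrm*1e3)
    if n=="anchorL": 
        D=(h-c)@nrm; print("anchor hole guess",h-nrm*(D-np.sign(D)*.035))
print("end corners anchor",ray(s,287.2,225,.056),ray(s,351.3,225,.056))
# drift tip in picture
tp=g[195:215,318:330];print(tp.astype(int))
E
```

```text
foot hole [ 0.59234866 -0.21102038]
anchorL 17 angle -77.20893 dist of foot hole -39.252898987309294
anchor hole guess [ 0.59649601 -0.2100788 ]
footL 17 angle -75.67788 dist of foot hole -30.42398170921229
footR 17 angle -75.8252 dist of foot hole 30.58638557834782
end corners anchor [ 0.61926222 -0.1538419   0.056     ] [ 0.55114403 -0.17083277  0.056     ]
[[255 255 255 255 255 255 255 255 255 255 255 255]
 [255 255 255 255 255 255 255 255 255 255 255 255]
 [255 255 255 255 255 255 255 255 255 255 255 255]
 [255 255 255 255 255 255 255 255 255 255 255 255]
 [255 255 255 255 255 255 255 255 255 255 255 255]
 [255 255 255 255 255 255 255 255 255 255 255 255]
 [255 255 255 255 255 255 255 255 255 255 255 255]
 [255 255 255 255 255 255 255 255 255 255 255 255]
 [255 255 255 255 255 255 255 255 255 255 255 255]
 [255 255 255 255 252 229 227 247 255 255 255 255]
 [255 255 255 255 221 190 188 211 251 255 255 255]
 [255 255 255 236 193 176 175 186 227 255 255 255]
 [255 255 255 213 178 175 176 177 203 251 255 255]
 [255 255 236 191 174 175 175 175 184 227 255 255]
 [255 254 212 177 174 175 177 175 176 205 254 255]
 [255 236 190 172 174 175 176 174 174 191 238 255]
 [255 217 177 173 174 175 175 175 174 181 215 255]
 [248 197 172 173 174 175 175 175 174 175 193 241]
 [224 179 172 174 175 174 174 174 174 173 181 225]
 [205 172 172 173 174 173 175 174 174 173 174 202]]
```

```bash
python3 - <<'E'
from h import *
s=load("w2");o=ctrl.get_obs();p=o["tool_pos"];x=np.array([np.cos(np.radians(-76)),np.sin(np.radians(-76))]);y=np.array([np.cos(np.radians(-166)),np.sin(np.radians(-166))])
print(p,"tip proj expected",proj(s,[p[0],p[1],.129]),"edge +2mm x",proj(s,[*(p[:2]+.002*x),.129]))
t=ray(s,323.6,205.5,.129)[:2]
for n,a in(("tipedge",t),("anchor",np.array([.5964,-.2106])),("foot",np.array([.59235,-.2113]))):
    d=(a-p[:2])*1e3;print(n,"tool x,y mm",d@x,d@y)
E
```

```text
[ 0.59201778 -0.21031006  0.2104296 ] tip proj expected [323.9509055  207.17246822] edge +2mm x [323.95256144 204.86055236]
tipedge tool x,y mm 1.4478203243243422 -0.28566996103601605
anchor tool x,y mm 1.3414833523581118 -4.181901602802499
foot tool x,y mm 1.0409066835726348 -0.08285858446495328
```

Call:
jog_arm(motion=[{"offset": [1.3, -2.5, 20], "roll": 0, "hand": 10}, {"offset": [1.3, -2.5, 40], "roll": 0, "hand": 10}, {"offset": [1.3, -2.5, 52], "roll": 0, "hand": 10}, {"offset": [1.3, -2.5, 58], "roll": 0, "hand": 10}, {"offset": [1.3, -2.5, 63], "roll": 0, "hand": 10}, {"offset": [1.3, -2.5, 68], "roll": 0, "hand": 10}, {"offset": [1.3, -2.5, 73], "roll": 0, "hand": 10}, {"offset": [1.3, -2.5, 78], "roll": 0, "hand": 10}, {"offset": [1.3, -2.5, 82], "roll": 0, "hand": 10}, {"offset": [1.3, -2.5, 82], "roll": 0, "hand": 10}, {"offset": [1.3, -2.5, 82], "roll": 0, "hand": 10}])

```text
clock: 5.38
tool_pos: [0.5949, -0.212, 0.1285]
orientation: [180.0, -0.0, -76.0]
force: [-0.4, -0.6, -2.0]
opening: 0.0174
```

Call:
jog_arm(motion=[{"offset": [0, -0.6, 3], "roll": 0, "hand": 10}, {"offset": [0, -1.2, 6], "roll": 0, "hand": 10}, {"offset": [0, -1.7, 9], "roll": 0, "hand": 10}, {"offset": [0, -1.7, 12], "roll": 0, "hand": 10}, {"offset": [0, -1.7, 14], "roll": 0, "hand": 10}, {"offset": [0, -1.7, 14], "roll": 0, "hand": 10}, {"offset": [0, -1.7, 14], "roll": 0, "hand": 10}])

```text
clock: 5.97
tool_pos: [0.5949, -0.2112, 0.1137]
orientation: [179.8, 0.1, -76.0]
force: [-5.1, 2.4, -1.1]
opening: 0.0173
```

Call:
jog_arm(motion=[{"offset": [-0.5, -0.6, 1], "roll": 0, "hand": 10}, {"offset": [-1, -1.2, 2], "roll": 0, "hand": 10}, {"offset": [-1, -1.6, 4], "roll": 0, "hand": 10}, {"offset": [-1, -1.6, 6], "roll": 0, "hand": 10}, {"offset": [-1, -1.6, 7], "roll": 0, "hand": 10}, {"offset": [-1, -1.6, 7], "roll": 0, "hand": 10}, {"offset": [-1, -1.6, 7], "roll": 0, "hand": 10}])

```text
clock: 6.55
tool_pos: [0.5967, -0.2101, 0.1071]
orientation: [179.9, 0.1, -76.0]
force: [-6.0, 0.9, 0.3]
opening: 0.0175
```

Call:
jog_arm(motion=[{"offset": [-0.4, -0.4, 2], "roll": 0, "hand": 10}, {"offset": [-0.4, -0.6, 4], "roll": 0, "hand": 10}, {"offset": [-0.4, -0.6, 6], "roll": 0, "hand": 10}, {"offset": [-0.4, -0.6, 8], "roll": 0, "hand": 10}, {"offset": [-0.4, -0.6, 10], "roll": 0, "hand": 10}, {"offset": [-0.4, -0.6, 10], "roll": 0, "hand": 10}])

```text
clock: 7.05
tool_pos: [0.5968, -0.2097, 0.0969]
orientation: [179.8, 0.1, -76.0]
force: [-5.5, 0.2, -1.3]
opening: 0.0174
```

Call:
jog_arm(motion=[{"offset": [0, 0, 2], "roll": 0, "hand": 10}, {"offset": [0, 0, 4], "roll": 0, "hand": 10}, {"offset": [0, 0, 6], "roll": 0, "hand": 10}, {"offset": [0, 0, 8], "roll": 0, "hand": 10}, {"offset": [0, 0, 10], "roll": 0, "hand": 10}, {"offset": [0, 0, 11], "roll": 0, "hand": 10}, {"offset": [0, 0, 11], "roll": 0, "hand": 10}])

```text
clock: 7.63
tool_pos: [0.5967, -0.2099, 0.0892]
orientation: [179.9, -0.0, -76.0]
force: [-14.9, 5.6, 22.5]
opening: 0.0178
```

```bash
python3 - <<'E'
from h import *
o=ctrl.get_obs();print(o["tool_pos"],o["force"],o["orientation"],o["joint_pos"])
s=snap("side","s3.png");c=s["img"][210:350,380:560,::-1];cv2.imwrite("pics/s3c.png",cv2.resize(c,None,fx=4,fy=4,interpolation=cv2.INTER_CUBIC))
E
```

```text
[ 0.59671693 -0.20985156  0.08915842] [-14.86747395   5.60011454  22.49845986] [ 1.79866664e+02 -8.41985313e-03 -7.59864670e+01] [ -1.69750189  23.91241893 -15.24020964   0.05690999 -50.97345996
  15.67514134]
```

View pics/s3c.png

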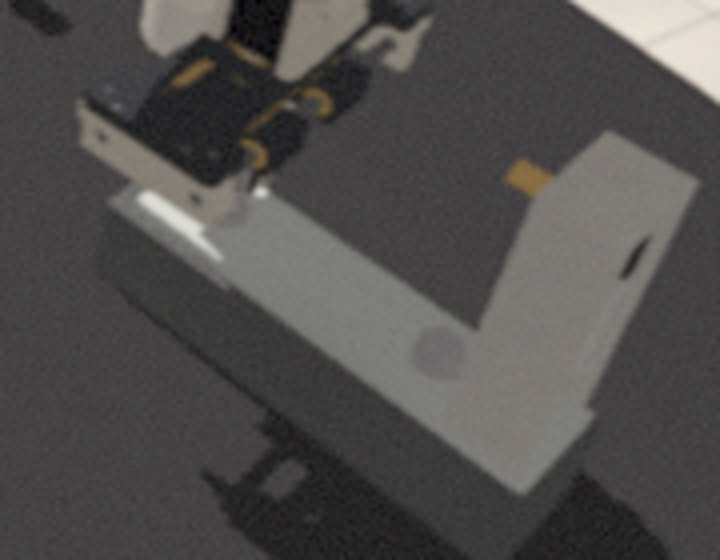

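The drift is fully down: z stopped at 0.0892, the same as in the rack, with 22 N on the flange. The side view shows the gripper at the foot's end. Next I draw it out.

Call:
jog_arm(motion=[{"offset": [0, 0.7, -1], "roll": 0, "hand": 10}, {"offset": [0, 1.4, -2], "roll": 0, "hand": 10}, {"offset": [0, 1.4, -6], "roll": 0, "hand": 10}, {"offset": [0, 1.4, -14], "roll": 0, "hand": 10}, {"offset": [0, 1.4, -24], "roll": 0, "hand": 10}, {"offset": [0, 1.4, -40], "roll": 0, "hand": 10}, {"offset": [0, 1.4, -60], "roll": 0, "hand": 10}, {"offset": [0, 1.4, -85], "roll": 0, "hand": 10}, {"offset": [0, 1.4, -110], "roll": 0, "hand": 10}, {"offset": [0, 1.4, -122], "roll": 0, "hand": 10}, {"offset": [0, 1.4, -122], "roll": 0, "hand": 10}, {"offset": [0, 1.4, -122], "roll": 0, "hand": 10}])

```text
clock: 8.68
tool_pos: [0.5976, -0.2099, 0.2093]
orientation: [-179.9, -0.0, -76.0]
force: [-0.9, -0.1, -2.0]
opening: 0.0176
```

```bash
python3 - <<'E'
from h import *
s=snap("wrist","w4.png");o=ctrl.get_obs();print(o["clock"],o["tool_pos"],o["orientation"],o["force"])
c=s["img"][60:260,220:440,::-1];e=cv2.resize(c,None,fx=2.7,fy=2.7,interpolation=cv2.INTER_CUBIC)
cv2.imwrite("pics/w4c.png",e)
E
```

```text
8.7333 [ 0.59682101 -0.20974961  0.20794513] [-1.79997442e+02  3.13752332e-02 -7.60347849e+01] [ 0.42268097 -0.33465758 -2.82528143]
```

View pics/w4c.png

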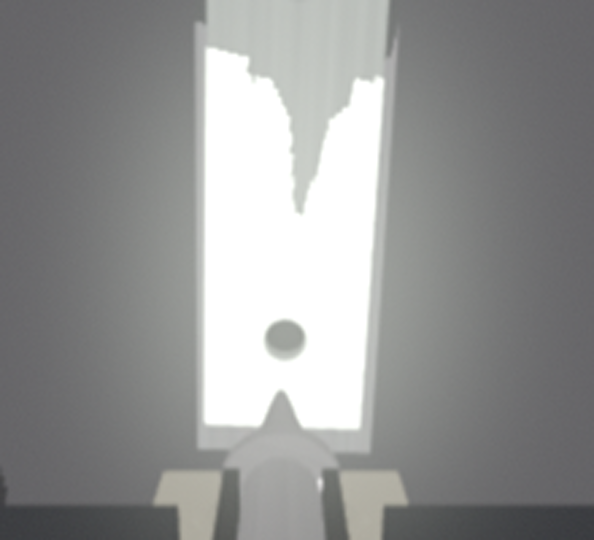

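The foot now lies centred on the anchor and its hole shows no crescent. I'm taking the drift back to its rack hole.

Call:
jog_arm(motion=[{"offset": [-15, 0, 0], "roll": 0, "hand": 10}, {"offset": [-45, -2, 0], "roll": 0, "hand": 10}, {"offset": [-80, -3, 0], "roll": 0, "hand": 10}, {"offset": [-118, -5, 0], "roll": 0, "hand": 10}, {"offset": [-156, -6, 0], "roll": 0, "hand": 10}, {"offset": [-194, -8, 0], "roll": 0, "hand": 10}, {"offset": [-232, -10, 0], "roll": 0, "hand": 10}, {"offset": [-270, -11, 0], "roll": 0, "hand": 10}, {"offset": [-308, -13, 0], "roll": 0, "hand": 10}, {"offset": [-346, -14, 0], "roll": 0, "hand": 10}, {"offset": [-384, -16, 0], "roll": 0, "hand": 10}, {"offset": [-412, -17, 0], "roll": 0, "hand": 10}, {"offset": [-430, -18, 0], "roll": 0, "hand": 10}, {"offset": [-438, -18, 0], "roll": 0, "hand": 10}, {"offset": [-438, -18, 0], "roll": 0, "hand": 10}, {"offset": [-438, -18, 15], "roll": 0, "hand": 10}, {"offset": [-438, -18, 40], "roll": 0, "hand": 10}, {"offset": [-438, -18, 60], "roll": 0, "hand": 10}, {"offset": [-438, -18, 75], "roll": 0, "hand": 10}, {"offset": [-438, -18, 80], "roll": 0, "hand": 10}])

```text
clock: 10.4
tool_pos: [0.507, 0.2173, 0.1253]
orientation: [179.7, -0.1, -76.1]
force: [-0.5, 0.5, -1.7]
opening: 0.0175
```

Call:
jog_arm(motion=[{"offset": [0, 0, 8], "roll": 0, "hand": 10}, {"offset": [0, 0, 16], "roll": 0, "hand": 10}, {"offset": [0, 0, 24], "roll": 0, "hand": 10}, {"offset": [0, 0, 31], "roll": 0, "hand": 10}, {"offset": [0, 0, 36], "roll": 0, "hand": 10}, {"offset": [0, 0, 40], "roll": 0, "hand": 10}, {"offset": [0, 0, 40.5], "roll": 0, "hand": 10}, {"offset": [0, 0, 40.5], "roll": 0, "hand": 10}])

```text
clock: 11.07
tool_pos: [0.5087, 0.2194, 0.0891]
orientation: [-180.0, -0.0, -76.0]
force: [-5.1, -1.7, 8.5]
opening: 0.0174
```

Call:
jog_arm(motion=[{"offset": [0, 0, 0], "roll": 0, "hand": 50}, {"offset": [0, 0, 0], "roll": 0, "hand": 50}, {"offset": [0, 0, 0], "roll": 0, "hand": 50}, {"offset": [0, 0, 0], "roll": 0, "hand": 50}, {"offset": [0, 0, 0], "roll": 0, "hand": 50}, {"offset": [0, 0, -15], "roll": 0, "hand": 50}, {"offset": [0, 0, -45], "roll": 0, "hand": 50}, {"offset": [5, 0, -80], "roll": 0, "hand": 50}, {"offset": [30, 1, -110], "roll": 0, "hand": 50}, {"offset": [65, 2, -120], "roll": 0, "hand": 50}, {"offset": [100, 2, -120], "roll": 0, "hand": 50}, {"offset": [125, 3, -120], "roll": 0, "hand": 50}, {"offset": [138, 3, -120], "roll": 0, "hand": 50}, {"offset": [141, 3, -120], "roll": 0, "hand": 50}, {"offset": [141, 3, -120], "roll": 0, "hand": 50}, {"offset": [141, 3, -120], "roll": 0, "hand": 50}])

```text
clock: 12.4
tool_pos: [0.5398, 0.0823, 0.2078]
orientation: [180.0, 0.0, -76.0]
force: [-0.4, 0.0, 0.4]
opening: 0.05
```

```bash
python3 - <<'E'
from h import *
s=snap("wrist","w5.png");o=ctrl.get_obs();print(o["clock"],o["tool_pos"],o["orientation"],o["force"])
print(proj(s,[.54,.0815,.096]),proj(s,[.54,.0815,.07]))
c=s["img"][60:260,220:440,::-1];e=cv2.resize(c,None,fx=2.7,fy=2.7,interpolation=cv2.INTER_CUBIC)
cv2.imwrite("pics/w5c.png",e)
E
```

```text
12.45 [0.53978014 0.08265454 0.20785219] [ 1.79983532e+02  4.49242332e-04 -7.59932496e+01] [-0.29931774  0.14091483  0.41388318]
[324.18020754 194.1492185 ] [324.12360453 186.03735143]
```

View pics/w5c.png

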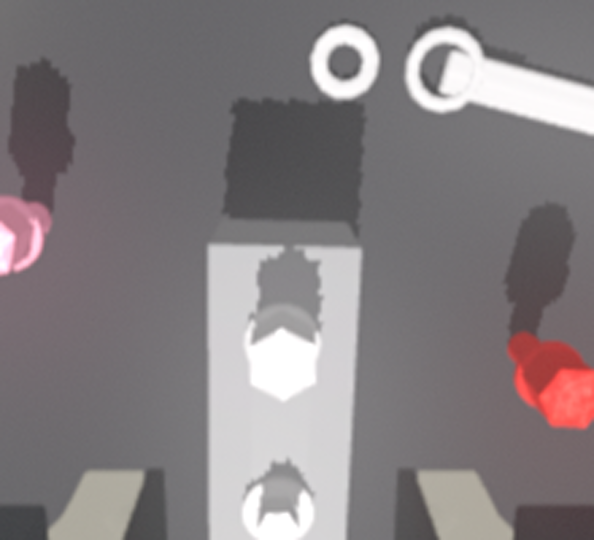

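Call:
jog_arm(motion=[{"offset": [-0.5, 0.5, 25], "roll": 0, "hand": 50}, {"offset": [-0.5, 0.5, 55], "roll": 0, "hand": 50}, {"offset": [-0.5, 0.5, 85], "roll": 0, "hand": 50}, {"offset": [-0.5, 0.5, 108], "roll": 0, "hand": 50}, {"offset": [-0.5, 0.5, 120], "roll": 0, "hand": 50}, {"offset": [-0.5, 0.5, 125], "roll": 0, "hand": 50}, {"offset": [-0.5, 0.5, 125], "roll": 0, "hand": 50}, {"offset": [-0.5, 0.5, 125], "roll": 0, "hand": 10}, {"offset": [-0.5, 0.5, 125], "roll": 0, "hand": 10}, {"offset": [-0.5, 0.5, 125], "roll": 0, "hand": 10}, {"offset": [-0.5, 0.5, 125], "roll": 0, "hand": 10}, {"offset": [-0.5, 0.5, 125], "roll": 0, "hand": 10}, {"offset": [-0.5, 0.5, 125], "roll": 0, "hand": 10}, {"offset": [-0.5, 0.5, 125], "roll": 0, "hand": 10}])

```text
clock: 13.62
tool_pos: [0.5395, 0.0824, 0.0838]
orientation: [-179.9, 0.0, -76.0]
force: [-2.2, 0.9, 6.5]
opening: 0.0222
```

Call:
jog_arm(motion=[{"offset": [0, 0, -15], "roll": 0, "hand": 10}, {"offset": [0, 0, -40], "roll": 0, "hand": 10}, {"offset": [3, 0, -70], "roll": 0, "hand": 10}, {"offset": [20, 1, -88], "roll": 0, "hand": 10}, {"offset": [50, 2.5, -90], "roll": 0, "hand": 10}, {"offset": [88, 4.5, -90], "roll": 0, "hand": 10}, {"offset": [126, 6.5, -90], "roll": 0, "hand": 10}, {"offset": [164, 8.5, -90], "roll": 0, "hand": 10}, {"offset": [202, 10.5, -90], "roll": 0, "hand": 10}, {"offset": [240, 12.5, -90], "roll": 0, "hand": 10}, {"offset": [270, 14, -90], "roll": 0, "hand": 10}, {"offset": [290, 15, -90], "roll": 0, "hand": 10}, {"offset": [297.5, 15, -90], "roll": 0, "hand": 10}, {"offset": [297.5, 15, -90], "roll": 0, "hand": 10}, {"offset": [297.5, 15, -90], "roll": 0, "hand": 10}])

```text
clock: 14.87
tool_pos: [0.5961, -0.21, 0.1725]
orientation: [180.0, 0.0, -76.1]
force: [0.2, 0.3, -1.2]
opening: 0.0218
```

```bash
python3 - <<'E'
from h import *
s=snap("wrist","w6.png");o=ctrl.get_obs();print(o["clock"],o["tool_pos"],o["orientation"],o["force"])
p=o["tool_pos"];a=np.radians(-76);x=np.array([np.cos(a),np.sin(a)]);y=np.array([x[1],-x[0]])
for b,v in((0,.0),(7,0),(0,7),(0,-7)):print("bolt end",b,v,proj(s,[*(p[:2]+(b*x+v*y)/1e3),p[2]-.0578]))
c=s["img"][150:250,270:380,::-1];e=cv2.resize(c,None,fx=5,fy=5,interpolation=cv2.INTER_CUBIC)
cv2.imwrite("pics/w6c.png",e)
g=cv2.cvtColor(s["img"],cv2.COLOR_RGB2GRAY)
m=(g[170:215,295:355]<215).astype(np.uint8)
cs,_=cv2.findContours(m,0,cv2.CHAIN_APPROX_NONE)
for c in cs:
  if cv2.contourArea(c)>60:
    (u,v),r=cv2.minEnclosingCircle(c);h=ray(s,u+295,v+170,.066);d=(h[:2]-p[:2])*1e3;print(u+295,v+170,r,h,"rel",d@x,d@y)
E
```

```text
14.9167 [ 0.59618494 -0.20943662  0.17269874] [ 1.79969067e+02  3.04508008e-02 -7.60255855e+01] [-0.93046143 -0.38056599 -1.42337087]
bolt end 0 0.0 [323.96785732 218.67656971]
bolt end 7 0 [323.96691047 209.81284708]
bolt end 0 7 [333.4536891  218.66948389]
bolt end 0 -7 [314.48184927 218.68365567]
322.92105293273926 196.7894744873047 8.547061920166016 [ 0.59714543 -0.20983416  0.066     ] rel 0.6180918736364573 -0.8357866379397505
```

View pics/w6c.png

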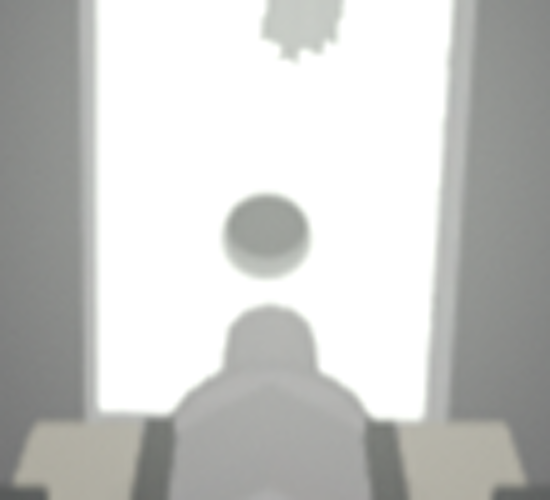

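Hole and bolt agree to about 0.6 mm in the close view (hole at crop (266,236), shank centre at x≈270). I shift by −0.6 mm in y and go down.

Call:
jog_arm(motion=[{"offset": [0, -0.6, 15], "roll": 0, "hand": 10}, {"offset": [0, -0.6, 32], "roll": 0, "hand": 10}, {"offset": [0, -0.6, 43], "roll": 0, "hand": 10}, {"offset": [0, -0.6, 47], "roll": 0, "hand": 10}, {"offset": [0, -0.6, 50], "roll": 0, "hand": 10}, {"offset": [0, -0.6, 53], "roll": 0, "hand": 10}, {"offset": [0, -0.6, 56], "roll": 0, "hand": 10}, {"offset": [0, -0.6, 56], "roll": 0, "hand": 10}, {"offset": [0, -0.6, 56], "roll": 0, "hand": 10}])

```text
clock: 15.67
tool_pos: [0.5973, -0.21, 0.1174]
orientation: [-180.0, -0.0, -76.0]
force: [-0.2, -0.5, -1.0]
opening: 0.0217
```

Call:
jog_arm(motion=[{"offset": [0, 0, 3], "roll": 0, "hand": 10}, {"offset": [0, 0, 6], "roll": 0, "hand": 10}, {"offset": [0, 0, 9], "roll": 0, "hand": 10}, {"offset": [0, 0, 13], "roll": 0, "hand": 10}, {"offset": [0, 0, 17], "roll": 0, "hand": 10}, {"offset": [0, 0, 17], "roll": 0, "hand": 10}])

```text
clock: 16.17
tool_pos: [0.5966, -0.2098, 0.0988]
orientation: [179.9, 0.0, -76.0]
force: [-1.6, 0.7, -1.4]
opening: 0.0217
```

Call:
jog_arm(motion=[{"offset": [0, 0, 4], "roll": 0, "hand": 10}, {"offset": [0, 0, 8], "roll": 0, "hand": 10}, {"offset": [0, 0, 12], "roll": 0, "hand": 10}, {"offset": [0, 0, 15], "roll": 0, "hand": 10}, {"offset": [0, 0, 17], "roll": 0, "hand": 10}, {"offset": [0, 0, 17], "roll": 0, "hand": 10}, {"offset": [0, 0, 17], "roll": 0, "hand": 10}])

```text
clock: 16.75
tool_pos: [0.5968, -0.21, 0.0837]
orientation: [180.0, -0.0, -76.0]
force: [-6.0, 1.1, 7.4]
opening: 0.0217
```

Seated: z is 0.0837, as in the rack, with +7 N upward. I release and back off.

Call:
jog_arm(motion=[{"offset": [0, 0, 0], "roll": 0, "hand": 50}, {"offset": [0, 0, 0], "roll": 0, "hand": 50}, {"offset": [0, 0, 0], "roll": 0, "hand": 50}, {"offset": [0, 0, 0], "roll": 0, "hand": 50}, {"offset": [0, 0, 0], "roll": 0, "hand": 50}, {"offset": [0, 0, 0], "roll": 0, "hand": 50}, {"offset": [0, 0, -15], "roll": 0, "hand": 50}, {"offset": [0, 0, -45], "roll": 0, "hand": 50}, {"offset": [0, 0, -80], "roll": 0, "hand": 50}, {"offset": [-20, 0, -120], "roll": 0, "hand": 50}, {"offset": [-50, 0, -150], "roll": 0, "hand": 50}, {"offset": [-80, 0, -160], "roll": 0, "hand": 50}, {"offset": [-100, 0, -160], "roll": 0, "hand": 50}, {"offset": [-100, 0, -160], "roll": 0, "hand": 50}, {"offset": [-100, 0, -160], "roll": 0, "hand": 50}])

```text
clock: 18.0
tool_pos: [0.573, -0.1119, 0.2437]
orientation: [-179.9, -0.0, -75.9]
force: [0.0, -0.5, -0.1]
opening: 0.0498
```

```bash
python3 - <<'E'
from h import *
o=ctrl.get_obs();print(o["clock"],o["tool_pos"],o["force"])
w=snap("wrist","w7.png");s=snap("side","s7.png")
a=cv2.resize(s["img"][120:330,270:570],(800,560),interpolation=cv2.INTER_CUBIC);cv2.imwrite("pics/f.png",a[:,:,::-1])
for n,p in(("bolt top",(.5968,-.21,.096)),("boltfl",(.5968,-.21,.07)),("drift top",(.5089,.2195,.121))):
    print(n,"side crop px",(proj(s,p)-[270,120])*800/300,"wrist",proj(w,p))
E
```

```text
18.0 [ 0.57295598 -0.11186943  0.24370852] [ 0.02494635 -0.49526264 -0.05314315]
bolt top side crop px [447.03964406 351.28675434] wrist [325.33340656  78.45959212]
boltfl side crop px [441.32101998 373.81579898] wrist [325.22322848  79.98168709]
drift top side crop px [109.78660982  98.47634961] wrist [309.54462316 439.51243183]
```

View pics/f.png

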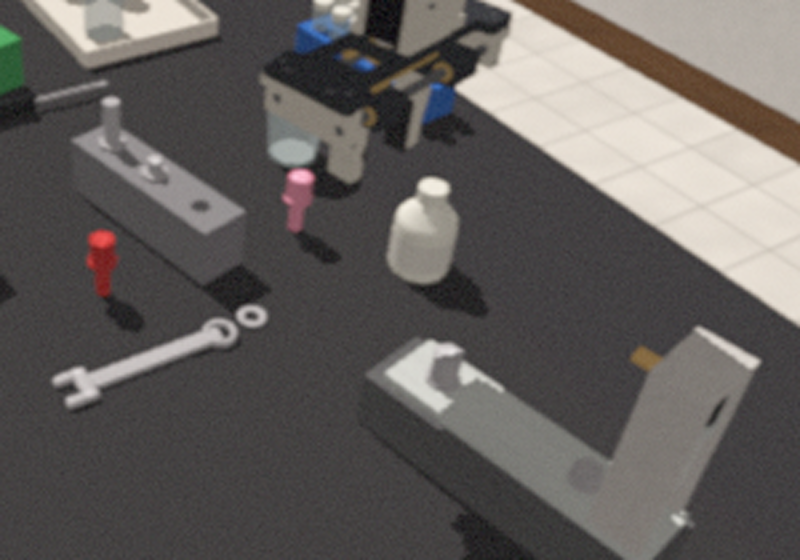

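View pics/w7.png

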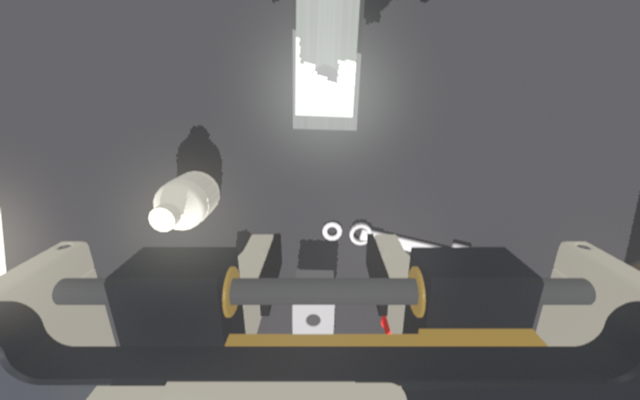

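Everything is in place. The bolt head top sits at ~(447,350) against a predicted (447,351), with its flange on the foot. The drift stands upright at (111,100) against a predicted (110,98). The large bolt's rack hole is empty and everything else is undisturbed.

```bash
python3 -c "
from plant import order;print(order.close_job())"
```

```text
the job is handed in; nothing more can be done
None
```

The job is done and handed in at about 18 s on the robot's clock, well inside the 67 s limit; no verdict was reported.

- **Drift in:** I took the drift from the rack and pushed it through both holes until its flange rested on the foot. It levered the foot about 4 mm into line. The tool stopped at z = 0.089 m, the same height as in the rack, with 22 N on the flange. The sideways force reached about 16 N there, because I was commanding it slightly off line, so I eased that before drawing it out.
- **Foot check:** after I drew the drift out, the wrist picture showed the foot centred on the anchor and no crescent in its hole.
- **Drift back:** it is in its own rack hole, fully down. The tool height was again 0.089 m, and the side view shows it upright where predicted.
- **Bolt fitted:** the large bolt went straight down without resistance until its flange sat on the foot. The tool was at z = 0.0837 m (0.0838 m when I gripped it in the rack), with 7 N upward.
- **Final pictures:** in the side view the bolt head is within about 1 pixel of its predicted place. The small bolt, wrench, washer, bottle and pink and red look-alikes look undisturbed, and the gripper is touching nothing.

No check failed. The only disagreements were about 1 mm between position readings.

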